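# Move the stringer's row to the tray in reverse order

## Robot

A 7-joint arm with a two-finger parallel gripper is mounted at the origin on the work surface. World frame = base frame: x ahead of the robot, y to its left, z up, the work surface at z = 0. Lengths are in m, angles in degrees, forces in N, time in s.
With the tool pointing down it reaches from about 0.425 to 0.875 m from the base axis. Payload 4.7 kg.
Tool frame: the origin (TCP) lies between the finger pads; the fingertips stand env.finger_overhang ahead of it and the grasp point (between the pads) lies 5 mm behind it (env.finger_overhang is the distance from the TCP to the fingertips, in m); z points along the fingers, y is the line along which they close (so a half turn about z gives the same grasp; the last joint's range is limited). The gripper opens to 87 mm and grips with 3 to 60 N. Pads are 19 mm wide; open, the fingers measure 117 mm over their backs; the gripper's body (75 mm by 190 mm) begins 51 mm behind the grasp point.
Start: joints at [69.448, 18.392, -4.016, 83.108, 1.295, 78.541, -3.26], TCP at [0.237, -0.605, 0.237] pointing down, gripper open.
Joint ranges: [-163.93, 163.93], [-17.29, 119.83], [-79.2, 71.16], [3.27, 140.29], [-89.18, 269.18], [5.43, 117.66], [-154.24, 154.24]. Speed limits (degrees/s): [147.25, 147.25, 180, 180, 180, 180, 180].

## Interface

Orientations are given as [roll, pitch, yaw] about the fixed x, y, z axes, in that order (R = Rz(yaw) Ry(pitch) Rx(roll)).
In Python, from cell import telemetry, eyes, env, models gives the robot as it stands. The module is installed in compiled form; this text tells all that it offers.
- The arm moves only by the tool drive_tool, never from a script. Its arguments are lists of equal length, an entry for each row: "angular": the turn, a rotation vector about the tool's x, y, z in rad, a list of three; "delta_pos": the shift along the tool's x, y, z in cm, a list of three; "gripper": the finger opening in cm, from 0 to 8.7. A call has 1 to 20 rows; each row shifts and turns the commanded pose from where the row before left it, along the tool's axes as they then stand; what a row does not reach is not made up. A row lasts 1/10 s, in which the tool goes at most 50 mm and 8.59 degrees, less where a joint would pass 70% of its speed; a pose out of reach is approached as far as the arm can. A call with a gripper value outside its range is refused whole. The fingers move at their own pace and stop on an object; "squeeze" is the grip in N (left out, the last holds). Time passes only in rows, so rows that do not move let the fingers close. It gives the time, the measured TCP pose, the force, the opening and the grip force at its end, in the units of the state.
- telemetry.get_obs(): the state, without advancing time (a new reading comes with each control period).
- eyes.read_camera(name): name is "side" or "top" or "wrist"; returns a dict with "pixels" (420x560x3 uint8, red, green, blue), "mtx" (3x3 intrinsics, pixels), "origin" and "orientation" of the camera in the world. Camera axes: x right, y down, z forward; pixel columns grow to the right and rows downward; lengths in m; the calibration is good to about 2 mm. A picture is of the moment at which its call begins. There is no depth.
- env.sign_off(): hands the job in; it is judged then, once.
Trained networks look in a picture, given as the dict that the camera call returned (one of the last four; its "shot" number tells which), for a name from the list of things; names that differ only in an ending like _2 or _b are one class to them, and where a whole thing is asked for, a point or a joint stands for the part that bears it (a point fixed in the world has none). Each returns a list of dicts, best first, with "p" (0 to 1); they miss things now and then, are a little off and sometimes report something else, mostly with a low value. They report only what shows in the picture. A call takes as long as a camera call. They do not tell look-alikes from the thing itself.
- models.search_frame(picture, target): "centre" ([column, row] in pixels, amid what is visible of it).
- models.cut_out(picture, target): "pixels" (420x560 bool, what is visible of it) and "centre" ([column, row] in pixels, amid what is visible of it).
The state is a dict: "time_s": time; "qpos": joint angles; "joint_velocities": joint speeds; "effort": joint torques, N m; "tool_pos": TCP position; "tool_rot": TCP orientation; "force": force on the tool from outside, world axes, zero at the start; "wrist_torque": the same for the moment, N m; "grip_width": finger opening in m; "grasp_force": force on a finger pad.
Only numpy, scipy, OpenCV 4.12 (cv2) and the standard library are available. Lean on these libraries where they do the work, as an engineer would, in place of code of your own. Each camera call takes 0.05 s, during which the arm holds its last target. There are 200 camera calls.

## Task

Move the reel, bottle, clamp and frame rest from the white padded rack to the dark tray in reverse order, one to a bay: what stands at the left end of the rack, seen from the robot, goes into the tray's right end bay, and so on, so that the row reads the other way round. Stand each upright on the middle of its bay and let it go, and never knock any of them over. Leave the cork pads in the rack, and the reamer and side cutter where they lie.

Things in the scene. Friction and masses are not known exactly. Their poses are not given: they have to be found in the camera images.
- rack: Rack holding the row at the start: fixed white-painted board, 90 mm deep (x), 334 mm long (y), 18 mm thick, on the shelf; five cross ribs (6 mm thick, 14 mm high) make four bays, open front and back, middles at y = +120, +40, -40, -120 mm. Origin: centre of its underside. +y to the robot's left, +x away from it, within 9 degrees. Rack and tray lie one behind the other, either one nearer.
- tray: Empty tray for the row: fixed, same shape and sizes as the rack but of dark wood, without pads, an aluminium disc (24 mm) inlaid flush at the middle of each bay. Origin: centre of its underside; +y to the robot's left, +x away from it, within 9 degrees. Bay middles at y = +120, +40, -40, -120 mm; bay floor 18 mm above the origin.
- reel_mid (a point): Centre (half-way up) of the string reel: an upright cylinder 54 mm in diameter and 52 mm high, black flanges with white string wound between. Its z axis points up; it starts upright on its cork pad in the rack, turned at most 17 degrees from the rack.
- bottle_mid (a point): Centre (half-way up) of the stencil-ink bottle: amber glass, round, 38 mm in diameter up to a height of 50 mm, with a paper band, then a shoulder and a black cap 21 mm in diameter; 72 mm high in all, so this point is 36 mm above its foot. Its z axis points up; it starts upright on its cork pad in the rack, turned at most 17 degrees from the rack.
- clamp_mid (a point): Centre (half-way up) of the flying string clamp: an aluminium block 26 mm (its x) by 50 mm (its y), flat sides up to 44 mm, with a black lever along y on top; 60 mm high in all. Take it across its 26 mm. Its z axis points up; it starts upright on its cork pad in the rack, turned at most 17 degrees from the rack.
- block_mid (a point): Centre (half-way up) of the frame rest: a plain wooden block 40 mm (its x) by 54 mm (its y) and 50 mm high, with a 22 mm wide notch along x across its top, 22 mm deep. Take it across its 40 mm. Its z axis points up; it starts upright on its cork pad in the rack, turned at most 17 degrees from the rack.
- pad_reel: Cork pad, 3 mm thick, round, 66 mm in diameter, fixed on the rack's board in the middle of the bay where the reel stands at the start; origin at the centre of its underside, axes parallel to the rack's. It stays in the rack and so marks the reel's first place.
- pad_bottle: Cork pad, 3 mm thick, round, 50 mm in diameter, fixed on the rack's board in the middle of the bay where the bottle stands at the start; origin at the centre of its underside, axes parallel to the rack's. It stays in the rack and so marks the bottle's first place.
- pad_clamp: Cork pad, 3 mm thick, 38 by 62 mm (x, y), fixed on the rack's board in the middle of the bay where the clamp stands at the start; origin at the centre of its underside, axes parallel to the rack's. It stays in the rack and so marks the clamp's first place.
- pad_block: Cork pad, 3 mm thick, 54 by 66 mm (x, y), fixed on the rack's board in the middle of the bay where the frame rest stands at the start; origin at the centre of its underside, axes parallel to the rack's. It stays in the rack and so marks the frame rest's first place.
- reamer: Bystander: bone-handled reamer lying on the shelf to the robot's left of the racks, 177 mm long along its x, 20 mm thick; origin under its middle, at shelf height.
- cutter: Bystander: chrome side cutter with black grips lying to the robot's right of the racks, about 130 mm long along its x, 65 mm wide, 14 mm thick; origin underneath, near its pivot, at shelf height.
There are look-alikes about, which are no part of the job. What is shaped like the part that bears clamp_mid but purple is not meant.

How it is judged (in metres and radians):
At the end, for the whole second after the job is handed in: Each thing stands in the tray bay that mirrors the bay of its own pad in the rack (left end to right end and so on), its centre within 15 mm of the bay's middle along and across the tray, on the bay's floor (height within 5 mm), upright within 0.1 rad, at rest and released (((y of pad_reel in the frame of rack between 0.1 and 0.14 m and y of reel_mid in the frame of tray between -0.135 and -0.105 m) or (y of pad_reel in the frame of rack between 0.02 and 0.06 m and y of reel_mid in the frame of tray between -0.055 and -0.025 m) or (y of pad_reel in the frame of rack between -0.06 and -0.02 m and y of reel_mid in the frame of tray between 0.025 and 0.055 m) or (y of pad_reel in the frame of rack between -0.14 and -0.1 m and y of reel_mid in the frame of tray between 0.105 and 0.135 m)) and x of reel_mid in the frame of tray between -0.015 and 0.015 m and z of reel_mid in the frame of tray between 0.039 and 0.049 m and angle between each of reel_mid, bottle_mid, clamp_mid, block_mid's own z axis and vertical below 0.1 rad and linear speed of each of reel, bottle, clamp, block below 0.02 m/s and angular speed of each of reel, bottle, clamp, block below 0.2 rad/s and contact force between each of reel, bottle, clamp, block and the fingers below 0.1 N and ((y of pad_bottle in the frame of rack between 0.1 and 0.14 m and y of bottle_mid in the frame of tray between -0.135 and -0.105 m) or (y of pad_bottle in the frame of rack between 0.02 and 0.06 m and y of bottle_mid in the frame of tray between -0.055 and -0.025 m) or (y of pad_bottle in the frame of rack between -0.06 and -0.02 m and y of bottle_mid in the frame of tray between 0.025 and 0.055 m) or (y of pad_bottle in the frame of rack between -0.14 and -0.1 m and y of bottle_mid in the frame of tray between 0.105 and 0.135 m)) and x of bottle_mid in the frame of tray between -0.015 and 0.015 m and z of bottle_mid in the frame of tray between 0.049 and 0.059 m and ((y of pad_clamp in the frame of rack between 0.1 and 0.14 m and y of clamp_mid in the frame of tray between -0.135 and -0.105 m) or (y of pad_clamp in the frame of rack between 0.02 and 0.06 m and y of clamp_mid in the frame of tray between -0.055 and -0.025 m) or (y of pad_clamp in the frame of rack between -0.06 and -0.02 m and y of clamp_mid in the frame of tray between 0.025 and 0.055 m) or (y of pad_clamp in the frame of rack between -0.14 and -0.1 m and y of clamp_mid in the frame of tray between 0.105 and 0.135 m)) and x of clamp_mid in the frame of tray between -0.015 and 0.015 m and z of clamp_mid in the frame of tray between 0.043 and 0.053 m and ((y of pad_block in the frame of rack between 0.1 and 0.14 m and y of block_mid in the frame of tray between -0.135 and -0.105 m) or (y of pad_block in the frame of rack between 0.02 and 0.06 m and y of block_mid in the frame of tray between -0.055 and -0.025 m) or (y of pad_block in the frame of rack between -0.06 and -0.02 m and y of block_mid in the frame of tray between 0.025 and 0.055 m) or (y of pad_block in the frame of rack between -0.14 and -0.1 m and y of block_mid in the frame of tray between 0.105 and 0.135 m)) and x of block_mid in the frame of tray between -0.015 and 0.015 m and z of block_mid in the frame of tray between 0.038 and 0.048 m); the robot touches nothing.
It fails at once if a thing of the row is knocked over or tipped by more than 35 degrees (angle between any of reel_mid, bottle_mid, clamp_mid, block_mid's own z axis and vertical above 0.61 rad).
It fails at once if the reamer or the side cutter is shifted by more than 20 mm (distance of any of reamer, cutter from where it was at the start of the episode above 0.02 m).
It also fails if it takes over 107 s, if anything falls off the work surface, if the arm or the gripper's body presses on something with over 40 N, if the wrist force passes 120 N, or if a joint passes its speed limit or range.

## Working session

There is one attempt and no reset: what is moved stays moved. The work goes in short steps, Python scripts to look and compute and a tool call to move; the robot and the scene stay as the last step left them, time stands still between calls to the robot, and variables do not carry over. Pictures are saved under pics/ and viewed, at most 14 in all, crops included, and the job is handed in when it is done.

Besides the shell and the picture viewer there is one more tool, called after "Request:" by a JSON object that holds its "op" and its "data". drive_tool: Moves the arm, as the interface text tells. Its arguments: {"type":"object","properties":{"angular":{"type":"array","items":{"type":"array","items":{"type":"number"}}},"delta_pos":{"type":"array","items":{"type":"array","items":{"type":"number"}}},"gripper":{"type":"array","items":{"type":"number"}},"squeeze":{"type":"number"}},"required":["angular","delta_pos","gripper"]}

```bash
mkdir -p pics; cat > h.py <<'E'
import numpy as np, cv2
from cell import telemetry, eyes, env, models
from scipy.spatial.transform import Rotation as R
def cam(n):
    p=eyes.read_camera(n); return p
def rot(p):
    o=np.array(p["orientation"],float)
    return o if o.shape==(3,3) else (R.from_euler('xyz',o,degrees=True).as_matrix() if o.size==3 else R.from_quat(o).as_matrix())
def ray(p,uv,z):
    d=rot(p)@np.linalg.inv(p["mtx"])@np.array([uv[0],uv[1],1.]); o=np.array(p["origin"]); return o+d*(z-o[2])/d[2]
def proj(p,X):
    c=rot(p).T@(np.array(X)-p["origin"]); u=np.array(p["mtx"])@c; return u[:2]/u[2]
def save(p,n,box=None,s=1):
    im=p["pixels"][...,::-1]
    if box: im=im[box[1]:box[3],box[0]:box[2]]
    cv2.imwrite("pics/"+n,cv2.resize(im,None,fx=s,fy=s,interpolation=cv2.INTER_CUBIC))
E
python3 - <<'E'
from h import *
print(telemetry.get_obs(), env.finger_overhang)
for n in("top","side"):
    p=cam(n); save(p,n+"0.png",s=1.4); print(n,p["origin"],p["orientation"],p["mtx"])
    for t,z in dict(rack=.018,tray=.018,reel_mid=.047,bottle_mid=.057,clamp_mid=.051,block_mid=.046,pad_reel=.02,pad_bottle=.02,pad_clamp=.02,pad_block=.02,reamer=.01,cutter=.007).items():
        for r in models.search_frame(p,t)[:3]: print(t,round(r["p"],2),np.round(r["centre"],1),np.round(ray(p,r["centre"],z),3))
E
```

```text
{'time_s': 0.0, 'qpos': array([69.44830975, 18.43987914, -4.01593042, 83.17606301,  1.29456246,
       78.53862636, -3.25903467]), 'joint_velocities': array([ 0.00175549, -0.04966878,  0.01026559,  0.068567  , -0.11493491,
       -0.03846474,  0.02888889]), 'effort': array([-2.42066799e-04, -4.91288888e+01, -4.04183641e-01, -3.12529814e+01,
       -6.39472157e-02,  4.35701001e-02,  1.78564374e-04]), 'tool_pos': array([ 0.23651241, -0.60488071,  0.23544206]), 'tool_rot': array([-1.79890651e+02,  5.13361402e-03,  2.13627271e+01]), 'force': array([-0.40759144,  0.16281162, -0.26475927]), 'wrist_torque': array([0.03063941, 0.02911242, 0.03135546]), 'grasp_force': 0.0, 'grip_width': 0.08687811391106572} 0.014
top [ 0.41341527 -0.01741931  1.44940695] [-171.76485131    1.271111    -88.90551395] [[501.86843842   0.         277.12562192]
 [  0.         501.86843842 216.33346766]
 [  0.           0.           1.        ]]
rack 0.55 [253.9 211.6] [0.633 0.086 0.018]
rack 0.27 [270.8 210.7] [0.636 0.037 0.018]
tray 0.75 [283.6 272.4] [ 0.46  -0.003  0.018]
reel_mid 0.77 [301.5 214.1] [ 0.623 -0
[... 590 characters left out ...]
502.26127532   0.         279.56220437]
 [  0.         502.26127532 206.16995135]
 [  0.           0.           1.        ]]
rack 0.75 [243.3 231.7] [0.622 0.116 0.018]
tray 0.9 [312.8 252.1] [0.456 0.028 0.018]
reel_mid 0.63 [292.2 196.1] [ 0.621 -0.05   0.047]
bottle_mid 0.78 [208.9 232.4] [0.642 0.204 0.057]
clamp_mid 0.97 [211.2 290.5] [0.496 0.3   0.051]
clamp_mid 0.7 [240.  221.1] [0.63  0.118 0.051]
clamp_mid 0.68 [233.2 191.8] [0.732 0.063 0.051]
block_mid 0.61 [263.5 208.8] [0.632 0.04  0.046]
pad_reel 0.5 [291.6 208.6] [ 0.606 -0.036  0.02 ]
pad_clamp 0.63 [240.5 232.3] [0.623 0.124 0.02 ]
reamer 0.81 [191.9 351. ] [0.421 0.405 0.01 ]
cutter 0.8 [420.5 167.2] [ 0.505 -0.468  0.007]
```

View pics/top0.png

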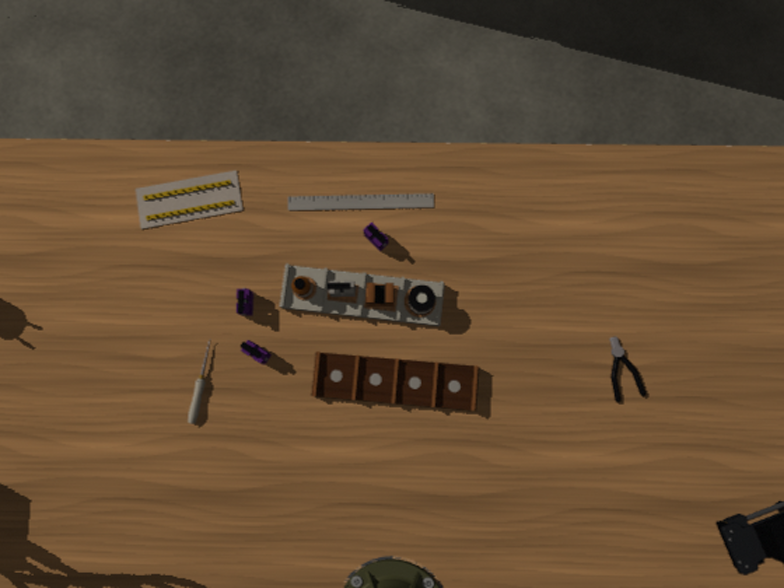

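View pics/side0.png

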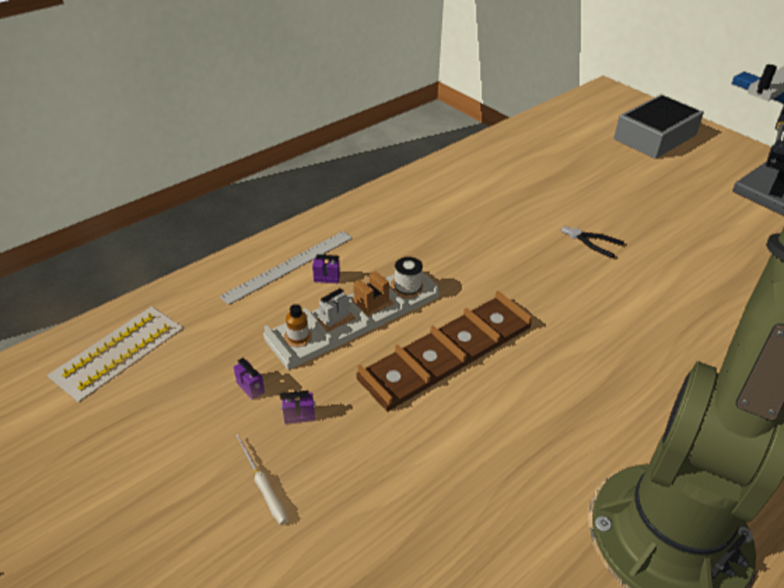

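The row reads, left to right in top-image pixels: bottle (217,205), aluminium clamp (243,207), frame rest (271,211), reel (301,213). The tray is nearer and its discs run from (240,269) to (324,276). The clamp-like candidates are aluminium at (243,207), standing in the rack, and purple at (268,169), (175,215) and (182,251). The one in the rack is the one meant.

```bash
python3 - <<'E'
from h import *
p=cam("top"); save(p,"crop1.png",(160,150,360,300),4)
im=p["pixels"].astype(int); g=im.min(2)
m=np.zeros(g.shape,np.uint8); m[258:288,225:340]=(g[258:288,225:340]>110)
n,l,s,c=cv2.connectedComponentsWithStats(m)
P=[]
for i in range(1,n):
    if s[i,4]>15: P.append(ray(p,c[i],.018)); print(s[i,4],c[i].round(1),P[-1].round(4))
P=np.array(P);P=P[P[:,1].argsort()];print(P.mean(0),np.degrees(np.arctan2(*(P[-1]-P[0])[[0,1]])), np.linalg.norm(P[-1]-P[0]))
E
```

```text
Traceback (most recent call last):
IndexError: too many indices for array: array is 1-dimensional, but 2 were indexed
```

View pics/crop1.png

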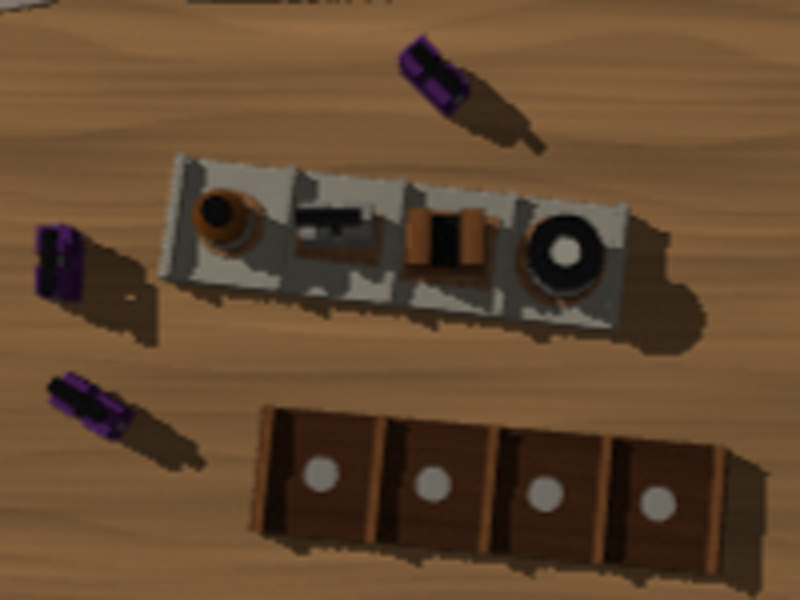

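The crop confirms it: the aluminium clamp at crop (335,225) stands in the rack, second from the left, and the three purple ones stand outside. The discs are at crop (321,474), (433,484), (545,494) and (658,504).

```bash
python3 - <<'E'
from h import *
p=cam("top")
P=np.array([ray(p,(160+(a+.5)/4-.5,150+(b+.5)/4-.5),.018) for a,b in((321,474),(433,484),(545,494),(658,504))])
print(P.round(4)); d=P[0]-P[3]; print("tray",P.mean(0).round(4),np.linalg.norm(d),"yaw",np.degrees(np.arctan2(-d[0],d[1])))
f=lambda a,b,z:ray(p,(160+a/4,150+b/4),z)
for n,a,b,z in(("bottle cap",216,211,.093),("clamp",337,222,.075),("block",446,238,.071),("reel",565,252,.073)): print(n,f(a,b,z).round(3))
a,b=f(192,283,.018),f(612,327,.018); d=a-b; print("rack yaw",np.degrees(np.arctan2(-d[0],d[1])))
a,b=f(185,155,.032),f(628,205,.032); d=a-b; print("rack yaw",np.degrees(np.arctan2(-d[0],d[1])),a,b)
E
```

```text
[[ 0.4695  0.1214  0.018 ]
 [ 0.4638  0.0416  0.018 ]
 [ 0.4582 -0.038   0.018 ]
 [ 0.4527 -0.1179  0.018 ]]
tray [0.4611 0.0018 0.018 ] 0.23990844007889991 yaw -4.007467656050545
bottle cap [0.644 0.191 0.093]
clamp [0.641 0.109 0.075]
block [0.631 0.033 0.071]
reel [ 0.622 -0.05   0.073]
rack yaw -5.078569266618105
rack yaw -5.678329541981585 [0.69514905 0.22408862 0.032     ] [ 0.66338721 -0.09534645  0.032     ]
```

Request:
{"op": "drive_tool", "data": {"angular": [[0, 0, -0.139], [0, 0, -0.139], [0, 0, -0.139], [0, 0, -0.139], [0, 0, -0.139], [0, 0, -0.139], [0, 0, -0.139], [0, 0, -0.139], [0, 0, 0], [0, 0, 0], [0, 0, 0], [0, 0, 0], [0, 0, 0], [0, 0, 0], [0, 0, 0], [0, 0, 0]], "delta_pos": [[0, 0, -0.8], [0, 0, -0.8], [0, 0, -0.8], [0, 0, -0.8], [0, 0, -0.8], [0, 0, -0.8], [0, 0, -0.8], [0, 0, -0.8], [4.4, 1.91, 0], [4.4, 1.91, 0], [4.4, 1.91, 0], [4.4, 1.91, 0], [4.4, 1.91, 0], [4.4, 1.91, 0], [4.4, 1.91, 0], [4.4, 1.91, 0]], "gripper": [8.7, 8.7, 8.7, 8.7, 8.7, 8.7, 8.7, 8.7, 8.7, 8.7, 8.7, 8.7, 8.7, 8.7, 8.7, 8.7], "squeeze": 15}}

```text
time_s: 3.0
tool_pos: [0.4198, -0.266, 0.3009]
tool_rot: [180.0, 0.1, 85.1]
force: [0.4, -0.3, -0.2]
grip_width: 0.0868
grasp_force: 0.0
```

Request:
{"op": "drive_tool", "data": {"angular": [[0, 0, 0], [0, 0, 0], [0, 0, 0], [0, 0, 0], [0, 0, 0], [0, 0, 0], [0, 0, 0], [0, 0, 0], [0, 0, 0]], "delta_pos": [[4.4, 1.91, 0], [4.4, 1.91, 0], [4.4, 1.91, 0], [4.4, 1.91, 0], [4.4, 1.91, 0], [4.4, 1.91, 0], [4.4, 1.91, 0], [4.4, 1.91, 0], [0, 0, 0]], "gripper": [8.7, 8.7, 8.7, 8.7, 8.7, 8.7, 8.7, 8.7, 8.7]}}

```text
time_s: 3.9
tool_pos: [0.6021, 0.0787, 0.2999]
tool_rot: [-179.9, -0.4, 85.7]
force: [-0.5, 0.8, -1.1]
grip_width: 0.0873
grasp_force: 0.0
```

```bash
python3 - <<'E'
from h import *
o=telemetry.get_obs(); print(o["tool_pos"],o["tool_rot"],o["qpos"])
p=cam("wrist"); print(p["origin"],p["orientation"],p["mtx"]); save(p,"w1.png",s=1.4)
for t,z in dict(reel_mid=.073,bottle_mid=.093,clamp_mid=.081,block_mid=.071,rack=.02,tray=.018).items():
    for r in models.cut_out(p,t)[:2]: print(t,round(r["p"],2),np.round(r["centre"],1),np.round(ray(p,r["centre"],z),3))
E
```

```text
[0.60208402 0.07866238 0.29989773] [-179.94319828   -0.37052815   85.72505105] [ 27.81064495  17.13916006 -46.9066174   82.6426032   12.10067892
  85.47375253 -23.02130679]
[0.60791896 0.15218815 0.44810114] [ 1.64547730e+02  4.98001950e-02 -4.27964668e+00] [[344.24674008   0.         276.73276978]
 [  0.         344.24674008 211.27232918]
 [  0.           0.           1.        ]]
reel_mid 0.77 [298.7 270.9] [ 0.62  -0.026  0.073]
reel_mid 0.2 [175.8 200.3] [0.488 0.07  0.073]
bottle_mid 0.55 [311.4  72.5] [0.644 0.19  0.093]
clamp_mid 0.95 [179.4   8.4] [0.523 0.258 0.081]
clamp_mid 0.8 [312.5 151.8] [0.643 0.113 0.081]
block_mid 0.75 [301.6 215.9] [0.628 0.041 0.071]
rack 0.59 [302.9 120.2] [0.639 0.145 0.02 ]
tray 0.66 [312.6 149.3] [0.649 0.11  0.018]
tray 0.6 [176.7 200.9] [0.471 0.057 0.018]
```

View pics/w1.png

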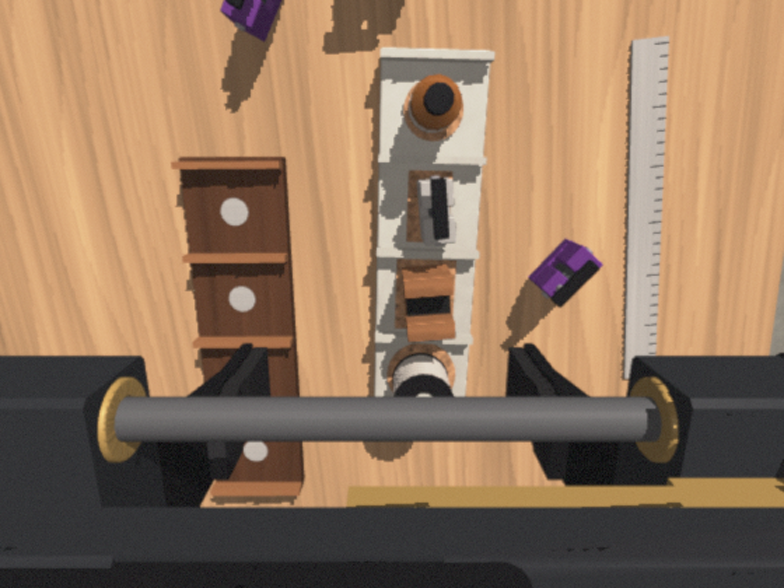

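```bash
python3 - <<'E'
from h import *
p=cam("wrist"); q=lambda a,b,z: ray(p,((a+.5)/1.4-.5,(b+.5)/1.4-.5),z)
yaw=lambda a,b: np.degrees(np.arctan2(-(a-b)[0],(a-b)[1])).round(1)
print("cap",q(438,98,.093))
c=[q(*x,.065) for x in((421,177),(452,176),(456,240),(422,243))]; print("clamp",np.mean(c,0),yaw(c[0],c[3]),yaw(c[1],c[2]),np.linalg.norm(c[0]-c[1]),np.linalg.norm(c[0]-c[3]))
c=[q(432,180,.081),q(442,238,.081)]; print("lever",np.mean(c,0),yaw(*c))
c=[q(*x,.071) for x in((403,268),(453,266),(455,338),(406,339))]; print("block",np.mean(c,0),yaw(c[0],c[3]),yaw(c[1],c[2]),np.linalg.norm(c[0]-c[1]),np.linalg.norm(c[0]-c[3]))
P=[q(a,b,.018) for a,b in((234,212),(242,299),(256,450))]; print("discs",np.round(P,4))
c=[q(382,52,.032),q(492,54,.032)];print("rack end",c)
c=[q(378,255,.032),q(477,256,.032)];print("rack mid rib",c,np.mean(c,0))
E
```

```text
cap [0.6466103  0.17922667 0.093     ]
clamp [0.64449371 0.10050249 0.065     ] -3.1 0.7 0.023945978111205222 0.051459501068694374
lever [0.64247872 0.10238621 0.081     ] 6.3
block [0.63239906 0.02589547 0.071     ] -2.2 -1.4 0.04002698293318955 0.06075178112795587
discs [[ 0.4693  0.1093  0.018 ]
 [ 0.4626  0.0294  0.018 ]
 [ 0.4493 -0.1306  0.018 ]]
rack end [array([0.61141026, 0.22303521, 0.032     ]), array([0.69740775, 0.21392824, 0.032     ])]
rack mid rib [array([0.59300007, 0.06222516, 0.032     ]), array([0.67946707, 0.05359322, 0.032     ])] [0.63623357 0.05790919 0.032     ]
```

```bash
python3 - <<'E'
from h import *
p2=cam("wrist"); o=telemetry.get_obs(); print(p2["origin"],p2["orientation"],o["tool_pos"],o["tool_rot"],o["qpos"])
p=dict(origin=np.array([0.60791896,0.15218815,0.44810114]),orientation=np.array([164.54773,.0498,-4.27965]),mtx=p2["mtx"])
q=lambda a,b,z: ray(p,((a+.5)/1.4-.5,(b+.5)/1.4-.5),z)
yaw=lambda a,b: np.degrees(np.arctan2(-(a-b)[0],(a-b)[1])).round(1)
print("cap",q(438,98,.093))
c=[q(*x,.065) for x in((421,177),(452,176),(456,240),(422,243))]; print("clamp",np.mean(c,0),yaw(c[0],c[3]),yaw(c[1],c[2]))
c=[q(432,180,.081),q(442,238,.081)]; print("lever",np.mean(c,0),yaw(*c))
c=[q(*x,.071) for x in((403,268),(453,266),(455,338),(406,339))]; print("block",np.mean(c,0),yaw(c[0],c[3]),yaw(c[1],c[2]))
P=[q(a,b,.018) for a,b in((234,212),(242,299),(256,450))]; print("discs",np.round(P,4))
c=[q(378,255,.032),q(477,256,.032)];print("rack mid rib",c,np.mean(c,0))
E
```

```text
[0.6083224  0.14259674 0.44847507] [ 1.64115553e+02 -4.27021416e-02 -5.08861472e+00] [0.60158796 0.06827724 0.30083073] [1.79966280e+02 5.36066236e-02 8.49381812e+01] [ 28.38261418  16.77234951 -46.52126064  82.81782604  12.18640251
  85.55660634 -22.91189407]
cap [0.64529028 0.19235639 0.093     ]
clamp [0.64422373 0.11391565 0.065     ] -2.3 1.4
lever [0.64219869 0.11564055 0.081     ] 7.1
block [0.63319075 0.03940694 0.071     ] -1.4 -0.7
discs [[ 0.4691  0.1205  0.018 ]
 [ 0.4637  0.0408  0.018 ]
 [ 0.4532 -0.1183  0.018 ]]
rack mid rib [array([0.59335053, 0.07524883, 0.032     ]), array([0.67971833, 0.06790979, 0.032     ])] [0.63653443 0.07157931 0.032     ]
```

Request:
{"op": "drive_tool", "data": {"angular": [[0, 0, 0], [0, 0, 0], [0, 0, 0], [0, 0, 0], [0, 0, 0], [0, 0, 0], [0, 0, 0], [0, 0, 0], [0, 0, 0], [0, 0, 0], [0, 0, 0], [0, 0, 0], [0, 0, 0], [0, 0, 0]], "delta_pos": [[3.18, 0.81, 2], [3.18, 0.81, 2], [3.18, 0.81, 2], [3.18, 0.81, 2], [0, 0, 0], [0, 0, 2.5], [0, 0, 2.5], [0, 0, 2.5], [0, 0, 2.5], [0, 0, 2.5], [0, 0, 2.5], [0, 0, 1.6], [0, 0, 1.0], [0, 0, 0]], "gripper": [8.7, 8.7, 8.7, 8.7, 8.7, 8.7, 8.7, 8.7, 8.7, 8.7, 8.7, 8.7, 8.7, 8.7]}}

```text
time_s: 5.75
tool_pos: [0.6445, 0.1927, 0.0436]
tool_rot: [-179.9, 0.1, 85.0]
force: [0.3, -0.2, -0.1]
grip_width: 0.0866
grasp_force: 0.0
```

Request:
{"op": "drive_tool", "data": {"angular": [[0, 0, 0], [0, 0, 0]], "delta_pos": [[0, 0, 0], [0, 0, 0]], "gripper": [8.7, 8.7]}}

```text
time_s: 5.95
tool_pos: [0.6458, 0.1941, 0.046]
tool_rot: [179.9, -0.0, 85.1]
force: [-0.3, -0.1, 0.1]
grip_width: 0.0874
grasp_force: 0.0
```

Request:
{"op": "drive_tool", "data": {"angular": [[0, 0, 0], [0, 0, 0], [0, 0, 0], [0, 0, 0], [0, 0, 0], [0, 0, 0], [0, 0, 0], [0, 0, 0], [0, 0, 0], [0, 0, 0], [0, 0, 0], [0, 0, 0], [0, 0, 0], [0, 0, 0]], "delta_pos": [[0, 0, 0], [0, 0, 0], [0, 0, 0], [0, 0, 0], [0, 0, 0], [0, 0, 0], [0, 0, 0], [0, 0, 0], [0, 0, -1], [0, 0, -1.5], [0, 0, -2.5], [0, 0, -2.5], [0, 0, -2.5], [0, 0, -1]], "gripper": [3, 3, 3, 3, 3, 3, 3, 3, 3, 3, 3, 3, 3, 3], "squeeze": 25}}

```text
time_s: 7.35
tool_pos: [0.6463, 0.1948, 0.159]
tool_rot: [179.7, -0.1, 85.1]
force: [-0.2, -0.3, 0.2]
grip_width: 0.0374
grasp_force: 25.0
```

Request:
{"op": "drive_tool", "data": {"angular": [[0, 0, 0], [0, 0, 0], [0, 0, 0], [0, 0, 0], [0, 0, 0], [0, 0, 0], [0, 0, 0], [0, 0, 0], [0, 0, 0], [0, 0, 0], [0, 0, 0], [0, 0, 0], [0, 0, 0], [0, 0, 0]], "delta_pos": [[-1.8, -0.92, 0], [-3.63, -1.83, 0], [-3.63, -1.83, 0], [-3.63, -1.83, 0], [-3.63, -1.83, 0], [-3.63, -1.83, 0], [-3.63, -1.83, 0], [-3.63, -1.83, 0], [-3.63, -1.83, 0], [-1.82, -0.91, 0], [0, 0, 0], [0, 0, 0], [0, 0, 0], [0, 0, 0]], "gripper": [3, 3, 3, 3, 3, 3, 3, 3, 3, 3, 3, 3, 3, 3]}}

```text
time_s: 8.75
tool_pos: [0.4534, -0.1161, 0.1546]
tool_rot: [180.0, -0.0, 85.2]
force: [0.0, 0.4, -1.1]
grip_width: 0.0372
grasp_force: 25.0
```

Request:
{"op": "drive_tool", "data": {"angular": [[0, 0, 0], [0, 0, 0], [0, 0, 0], [0, 0, 0], [0, 0, 0], [0, 0, 0], [0, 0, 0], [0, 0, 0]], "delta_pos": [[0, 0, 2], [0, 0, 3], [0, 0, 3], [0, 0, 2], [0, 0, 0.8], [0, 0, 0.4], [0, 0, 0], [0, 0, 0]], "gripper": [3, 3, 3, 3, 3, 3, 3, 3]}}

```text
time_s: 9.55
tool_pos: [0.4537, -0.1176, 0.0435]
tool_rot: [179.9, 0.0, 85.1]
force: [-0.6, -0.2, -0.6]
grip_width: 0.0372
grasp_force: 25.0
```

Request:
{"op": "drive_tool", "data": {"angular": [[0, 0, 0], [0, 0, 0], [0, 0, 0], [0, 0, 0], [0, 0, 0], [0, 0, 0], [0, 0, 0], [0, 0, 0], [0, 0, 0], [0, 0, 0], [0, 0, 0], [0, 0, 0]], "delta_pos": [[0, 0, 0.1], [0, 0, 0], [0, 0, 0], [0, 0, 0], [0, 0, 0], [0, 0, 0], [0, 0, 0], [0, 0, -1], [0, 0, -3], [0, 0, -4], [0, 0, -4], [0, 0, -4]], "gripper": [3, 3, 7, 7, 7, 7, 7, 7, 7, 7, 7, 7]}}

```text
time_s: 10.75
tool_pos: [0.4526, -0.1171, 0.2039]
tool_rot: [180.0, 0.0, 85.1]
force: [1.2, -0.6, -0.6]
grip_width: 0.0699
grasp_force: 0.0
```

Request:
{"op": "drive_tool", "data": {"angular": [[0, 0, 0], [0, 0, 0], [0, 0, 0], [0, 0, 0], [0, 0, 0], [0, 0, 0], [0, 0, 0], [0, 0, 0], [0, 0, 0], [0, 0, 0], [0, 0, 0]], "delta_pos": [[3.08, 2.1, 0], [3.08, 2.1, 0], [3.08, 2.1, 0], [3.08, 2.1, 0], [3.08, 2.1, 0], [3.08, 2.1, 0], [3.08, 2.1, 0], [3.08, 2.1, 0], [0, 0, 0], [0, 0, 0], [0, 0, 0]], "gripper": [8.7, 8.7, 8.7, 8.7, 8.7, 8.7, 8.7, 8.7, 8.7, 8.7, 8.7]}}

```text
time_s: 11.85
tool_pos: [0.641, 0.1122, 0.2017]
tool_rot: [-180.0, 0.1, 85.0]
force: [0.2, 0.3, -1.4]
grip_width: 0.087
grasp_force: 0.0
```

```bash
python3 - <<'E'
from h import *
o=telemetry.get_obs(); print(o["tool_pos"],o["tool_rot"],o["qpos"])
p=cam("wrist"); print(p["origin"],p["orientation"]); save(p,"w2.png",s=1.4)
for t,z in dict(clamp_mid=.075,block_mid=.071).items():
    for r in models.cut_out(p,t)[:2]: 
        print(t,round(r["p"],2),np.round(r["centre"],1),np.round(ray(p,r["centre"],z),3))
        pts=np.argwhere(r["pixels"])[:,::-1].astype(np.float32)
        W=np.array([ray(p,x,z)[:2] for x in pts],np.float32); print(cv2.minAreaRect(W*1000))
p=cam("top"); save(p,"t2.png",(160,150,360,300),4)
E
```

```text
[0.64100339 0.11218468 0.20174652] [-1.79992941e+02  7.30309119e-02  8.50077662e+01] [ 23.87442794  26.89094259 -48.97864463  84.36737261  20.47776902
  78.04528316 -31.26843304]
[0.64771998 0.18682713 0.34940245] [ 1.64106401e+02 -2.21089493e-03 -4.99718383e+00]
clamp_mid 0.94 [106.7  15.2] [0.533 0.264 0.075]
((531.736328125, 259.54205322265625), (29.01833724975586, 49.43506622314453), 85.00335693359375)
clamp_mid 0.86 [402.8 240.7] [0.745 0.074 0.075]
((745.3719482421875, 71.55394744873047), (37.05111312866211, 46.45724105834961), 51.90762710571289)
block_mid 0.81 [274.8 266.3] [0.635 0.058 0.071]
((633.7018432617188, 60.9432487487793), (39.18384552001953, 39.87062454223633), 85.88015747070312)
```

View pics/w2.png

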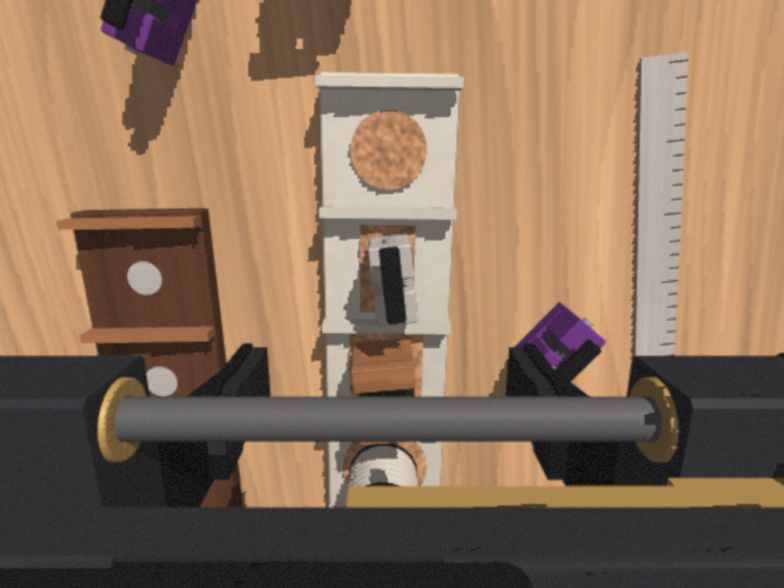

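```bash
python3 - <<'E'
from h import *
p2=cam("wrist")
p=p2
q=lambda a,b,z: ray(p,((a+.5)/1.4-.5,(b+.5)/1.4-.5),z)
yaw=lambda a,b: np.degrees(np.arctan2(-(a-b)[0],(a-b)[1])).round(1)
print(p["origin"])
c=[q(390,248,.081),q(395,323,.081)]; print("lever",np.mean(c,0),yaw(*c))
c=[q(*x,.065) for x in((368,237),(408,235),(416,324),(377,327))]; print("clamp",np.mean(c,0),yaw(c[0],c[3]),yaw(c[1],c[2]),np.linalg.norm(c[0]-c[1]),np.linalg.norm(c[0]-c[3]))
print("pad",q(388,150,.021))
b=[q(320,213,.032),q(455,212,.032)];print("rib",np.mean(b,0),yaw(*b)-90)
E
```

```text
[0.64782638 0.18658184 0.34958567]
lever [0.64464227 0.11593828 0.081     ] -1.2
clamp [0.64456244 0.11450214 0.065     ] 0.0 0.7 0.023747057475393806 0.05677069802356263
pad [0.64879642 0.1920605  0.021     ]
rib [0.6450062  0.15299467 0.032     ] -4.599999999999994
```

View pics/t2.png

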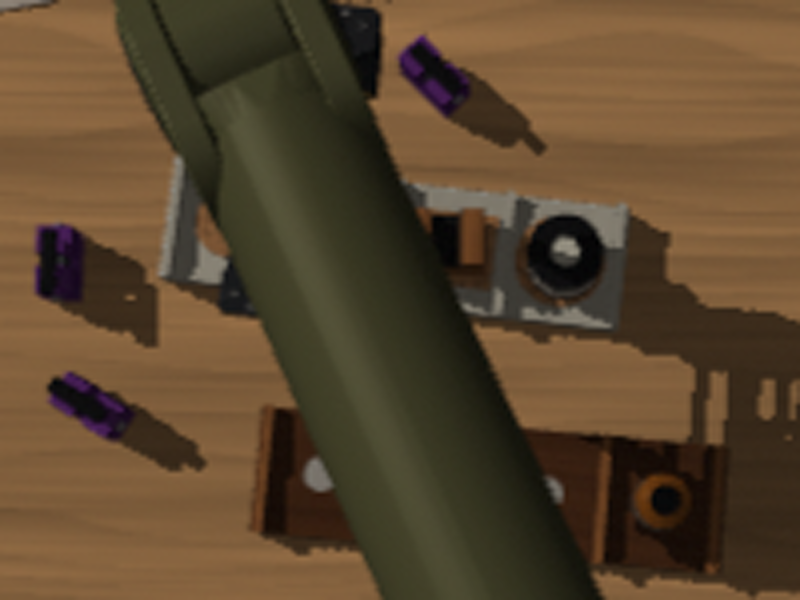

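Request:
{"op": "drive_tool", "data": {"angular": [[0, 0, -0.085], [0, 0, 0], [0, 0, 0], [0, 0, 0], [0, 0, 0], [0, 0, 0], [0, 0, 0], [0, 0, 0], [0, 0, 0], [0, 0, 0]], "delta_pos": [[0.25, 0.3, 0], [0, 0, 2.5], [0, 0, 2.5], [0, 0, 2.5], [0, 0, 2.5], [0, 0, 2.5], [0, 0, 2], [0, 0, 1.5], [0, 0, 0], [0, 0, 0]], "gripper": [8.7, 8.7, 8.7, 8.7, 8.7, 8.7, 8.7, 8.7, 8.7, 8.7]}}

```text
time_s: 13.1
tool_pos: [0.6448, 0.1157, 0.0421]
tool_rot: [180.0, -0.0, 89.9]
force: [0.9, 0.3, -0.4]
grip_width: 0.0871
grasp_force: 0.0
```

Request:
{"op": "drive_tool", "data": {"angular": [[0, 0, 0], [0, 0, 0], [0, 0, 0], [0, 0, 0], [0, 0, 0], [0, 0, 0], [0, 0, 0], [0, 0, 0], [0, 0, 0], [0, 0, 0], [0, 0, 0], [0, 0, 0], [0, 0, 0], [0, 0, 0], [0, 0, 0], [0, 0, 0], [0, 0, 0]], "delta_pos": [[0, 0, 0], [0, 0, 0], [0, 0, 0], [0, 0, 0], [0, 0, 0], [0, 0, 0], [0, 0, 0], [0, 0, 0], [0, 0, 0], [0, 0, -0.8], [0, 0, -1.5], [0, 0, -2.5], [0, 0, -2.5], [0, 0, -2.5], [0, 0, -1.5], [0, 0, 0], [0, 0, 0]], "gripper": [2, 2, 2, 2, 2, 2, 2, 2, 2, 2, 2, 2, 2, 2, 2, 2, 2], "squeeze": 25}}

```text
time_s: 14.8
tool_pos: [0.6442, 0.1156, 0.1543]
tool_rot: [-180.0, 0.0, 89.9]
force: [0.0, -0.6, -1.8]
grip_width: 0.0258
grasp_force: 25.0
```

Request:
{"op": "drive_tool", "data": {"angular": [[0, 0, 0], [0, 0, 0], [0, 0, 0], [0, 0, 0], [0, 0, 0], [0, 0, 0], [0, 0, 0], [0, 0, 0], [0, 0, 0.07], [0, 0, 0], [0, 0, 0], [0, 0, 0]], "delta_pos": [[-1.1, -1.33, 0], [-2.2, -2.66, 0], [-2.2, -2.66, 0], [-2.2, -2.66, 0], [-2.2, -2.66, 0], [-2.2, -2.66, 0], [-2.2, -2.66, 0], [-1.1, -1.33, 0], [0, 0, 0], [0, 0, 0], [0, 0, 0], [0, 0, 0]], "gripper": [2, 2, 2, 2, 2, 2, 2, 2, 2, 2, 2, 2]}}

```text
time_s: 16.0
tool_pos: [0.4581, -0.0375, 0.1541]
tool_rot: [-180.0, -0.0, 86.1]
force: [-0.0, -0.5, -0.4]
grip_width: 0.0254
grasp_force: 25.0
```

Request:
{"op": "drive_tool", "data": {"angular": [[0, 0, 0], [0, 0, 0], [0, 0, 0], [0, 0, 0], [0, 0, 0], [0, 0, 0], [0, 0, 0], [0, 0, 0]], "delta_pos": [[0, 0, 2], [0, 0, 3], [0, 0, 3], [0, 0, 2], [0, 0, 1], [0, 0, 0.4], [0, 0, 0], [0, 0, 0]], "gripper": [2, 2, 2, 2, 2, 2, 2, 2]}}

```text
time_s: 16.8
tool_pos: [0.4591, -0.038, 0.0414]
tool_rot: [179.9, 0.0, 85.9]
force: [-0.1, -0.9, -0.1]
grip_width: 0.026
grasp_force: 25.0
```

Request:
{"op": "drive_tool", "data": {"angular": [[0, 0, 0], [0, 0, 0], [0, 0, 0], [0, 0, 0], [0, 0, 0], [0, 0, 0], [0, 0, 0], [0, 0, 0], [0, 0, 0], [0, 0, 0], [0, 0, 0], [0, 0, 0]], "delta_pos": [[0, 0, 0.15], [0, 0, 0], [0, 0, 0], [0, 0, 0], [0, 0, 0], [0, 0, 0], [0, 0, 0], [0, 0, -1], [0, 0, -3], [0, 0, -4], [0, 0, -4], [0, 0, -4]], "gripper": [2, 2, 6, 6, 6, 6, 6, 6, 6, 6, 6, 6]}}

```text
time_s: 18.0
tool_pos: [0.458, -0.0375, 0.2013]
tool_rot: [180.0, 0.0, 86.0]
force: [0.4, -0.3, 0.8]
grip_width: 0.06
grasp_force: 0.0
```

Request:
{"op": "drive_tool", "data": {"angular": [[0, 0, 0], [0, 0, 0], [0, 0, 0], [0, 0, 0], [0, 0, 0], [0, 0, 0], [0, 0, 0], [0, 0, 0], [0, 0, 0]], "delta_pos": [[1.45, 2.81, 0], [1.45, 2.81, 0], [1.45, 2.81, 0], [1.45, 2.81, 0], [1.45, 2.81, 0], [1.45, 2.81, 0], [0, 0, 0], [0, 0, 0], [0, 0, 0]], "gripper": [8.7, 8.7, 8.7, 8.7, 8.7, 8.7, 8.7, 8.7, 8.7]}}

```text
time_s: 18.9
tool_pos: [0.6317, 0.0362, 0.1994]
tool_rot: [-180.0, 0.1, 85.9]
force: [-0.0, 0.3, 0.9]
grip_width: 0.087
grasp_force: 0.0
```

```bash
python3 - <<'E'
from h import *
o=telemetry.get_obs(); print(o["tool_pos"],o["tool_rot"],o["qpos"])
p=cam("wrist"); print(repr(p["origin"]),repr(p["orientation"])); save(p,"w3.png",s=1.4)
for t,z in dict(block_mid=.071,reel_mid=.073).items():
    for r in models.search_frame(p,t)[:2]: 
        print(t,round(r["p"],2),np.round(r["centre"],1),np.round(ray(p,r["centre"],z),3))
E
```

```text
[0.63171376 0.03624043 0.19939015] [-1.79982398e+02  5.06852790e-02  8.59199911e+01] [ 34.98769536  26.28134954 -53.93739054  87.19606121  21.54711853
  77.53512723 -24.89435982]
array([0.63726473, 0.1109082 , 0.34705602]) array([ 1.64125341e+02,  1.18060266e-02, -4.08501630e+00])
block_mid 0.93 [277.7 202.7] [0.633 0.04  0.071]
reel_mid 0.91 [270.9 272.8] [ 0.623 -0.022  0.073]
```

View pics/w3.png

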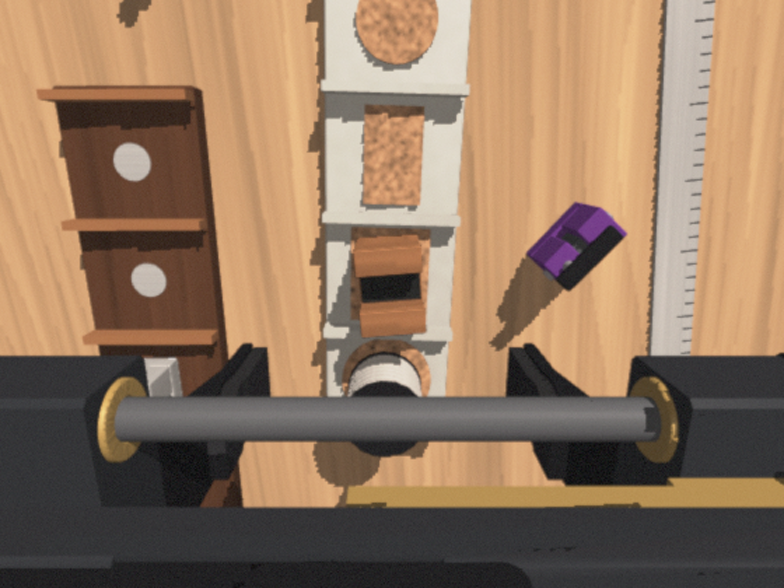

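```bash
python3 - <<'E'
from h import *
p=cam("wrist"); P=lambda X: (proj(p,X)*1.4).round(0)
for yw in (-4,0,):
  c,s=np.cos(np.radians(yw)),np.sin(np.radians(yw)); 
  print(yw,[ (list(P((.632+c*a-s*b,.035+s*a+c*b,z)))) for z in(.071,.021) for a,b in((-.02,.027),(.02,.027),(.02,-.027),(-.02,-.027))])
E
```

```text
-4 [[np.float64(353.0), np.float64(246.0)], [np.float64(422.0), np.float64(246.0)], [np.float64(420.0), np.float64(334.0)], [np.float64(355.0), np.float64(334.0)], [np.float64(358.0), np.float64(233.0)], [np.float64(417.0), np.float64(233.0)], [np.float64(415.0), np.float64(309.0)], [np.float64(359.0), np.float64(309.0)]]
0 [[np.float64(349.0), np.float64(249.0)], [np.float64(418.0), np.float64(244.0)], [np.float64(423.0), np.float64(331.0)], [np.float64(358.0), np.float64(336.0)], [np.float64(355.0), np.float64(235.0)], [np.float64(414.0), np.float64(231.0)], [np.float64(418.0), np.float64(307.0)], [np.float64(362.0), np.float64(311.0)]]
```

Request:
{"op": "drive_tool", "data": {"angular": [[0, 0, -0.055], [0, 0, 0], [0, 0, 0], [0, 0, 0], [0, 0, 0], [0, 0, 0], [0, 0, 0], [0, 0, 0], [0, 0, 0], [0, 0, 0]], "delta_pos": [[-0.1, 0.2, 0], [0, 0, 2.5], [0, 0, 2.5], [0, 0, 2.5], [0, 0, 2.5], [0, 0, 2.5], [0, 0, 2], [0, 0, 1.5], [0, 0, 0.25], [0, 0, 0]], "gripper": [8.7, 8.7, 8.7, 8.7, 8.7, 8.7, 8.7, 8.7, 8.7, 8.7]}}

```text
time_s: 20.1
tool_pos: [0.6344, 0.0355, 0.0367]
tool_rot: [-180.0, 0.0, 89.1]
force: [-0.4, 0.1, 0.7]
grip_width: 0.0868
grasp_force: 0.0
```

Request:
{"op": "drive_tool", "data": {"angular": [[0, 0, 0], [0, 0, 0], [0, 0, 0], [0, 0, 0], [0, 0, 0], [0, 0, 0], [0, 0, 0], [0, 0, 0], [0, 0, 0], [0, 0, 0], [0, 0, 0], [0, 0, 0], [0, 0, 0], [0, 0, 0], [0, 0, 0], [0, 0, 0]], "delta_pos": [[0, 0, 0], [0, 0, 0], [0, 0, 0], [0, 0, 0], [0, 0, 0], [0, 0, 0], [0, 0, 0], [0, 0, 0], [0, 0, -0.8], [0, 0, -1.5], [0, 0, -2.5], [0, 0, -2.5], [0, 0, -2.5], [0, 0, -2], [0, 0, 0], [0, 0, 0]], "gripper": [3, 3, 3, 3, 3, 3, 3, 3, 3, 3, 3, 3, 3, 3, 3, 3], "squeeze": 30}}

```text
time_s: 21.7
tool_pos: [0.6345, 0.0357, 0.1551]
tool_rot: [179.9, 0.0, 89.1]
force: [-0.2, -0.4, -1.0]
grip_width: 0.0399
grasp_force: 30.0
```

Request:
{"op": "drive_tool", "data": {"angular": [[0, 0, 0], [0, 0, 0], [0, 0, 0], [0, 0, 0], [0, 0, 0], [0, 0, 0], [0, 0, 0.055], [0, 0, 0], [0, 0, 0], [0, 0, 0]], "delta_pos": [[0.05, -1.7, 0], [0.05, -3.42, 0], [0.05, -3.42, 0], [0.05, -3.42, 0], [0.05, -3.42, 0], [0.05, -1.7, 0], [0, 0, 0], [0, 0, 0], [0, 0, 0], [0, 0, 0]], "gripper": [3, 3, 3, 3, 3, 3, 3, 3, 3, 3]}}

```text
time_s: 22.7
tool_pos: [0.4637, 0.0415, 0.1542]
tool_rot: [-180.0, -0.1, 86.0]
force: [0.7, -0.0, -1.4]
grip_width: 0.0397
grasp_force: 30.0
```

Request:
{"op": "drive_tool", "data": {"angular": [[0, 0, 0], [0, 0, 0], [0, 0, 0], [0, 0, 0], [0, 0, 0], [0, 0, 0], [0, 0, 0], [0, 0, 0]], "delta_pos": [[0, 0, 2], [0, 0, 3], [0, 0, 3], [0, 0, 2.2], [0, 0, 1.2], [0, 0, 0.5], [0, 0, 0], [0, 0, 0]], "gripper": [3, 3, 3, 3, 3, 3, 3, 3]}}

```text
time_s: 23.5
tool_pos: [0.4646, 0.0415, 0.0364]
tool_rot: [179.9, -0.0, 85.9]
force: [0.6, -0.5, 0.6]
grip_width: 0.0399
grasp_force: 30.0
```

Request:
{"op": "drive_tool", "data": {"angular": [[0, 0, 0], [0, 0, 0], [0, 0, 0], [0, 0, 0], [0, 0, 0], [0, 0, 0], [0, 0, 0], [0, 0, 0], [0, 0, 0], [0, 0, 0], [0, 0, 0], [0, 0, 0]], "delta_pos": [[0, 0, 0.15], [0, 0, 0], [0, 0, 0], [0, 0, 0], [0, 0, 0], [0, 0, 0], [0, 0, 0], [0, 0, -1.5], [0, 0, -3], [0, 0, -4], [0, 0, -4], [0, 0, -4]], "gripper": [3, 3, 7, 7, 7, 7, 7, 7, 7, 7, 7, 7]}}

```text
time_s: 24.7
tool_pos: [0.4633, 0.0417, 0.2004]
tool_rot: [-180.0, 0.0, 86.0]
force: [0.7, -0.4, 0.6]
grip_width: 0.0697
grasp_force: 0.0
```

Request:
{"op": "drive_tool", "data": {"angular": [[0, 0, 0], [0, 0, 0], [0, 0, 0], [0, 0, 0], [0, 0, 0], [0, 0, 0], [0, 0, 0], [0, 0, 0], [0, 0, 0]], "delta_pos": [[-1.32, 2.77, 0], [-1.32, 2.77, 0], [-1.32, 2.77, 0], [-1.32, 2.77, 0], [-1.32, 2.77, 0], [-1.32, 2.77, 0], [0, 0, 0], [0, 0, 0], [0, 0, 0]], "gripper": [8.7, 8.7, 8.7, 8.7, 8.7, 8.7, 8.7, 8.7, 8.7]}}

```text
time_s: 25.6
tool_pos: [0.6231, -0.0483, 0.199]
tool_rot: [-180.0, -0.0, 86.0]
force: [0.4, -0.2, -0.1]
grip_width: 0.087
grasp_force: 0.0
```

```bash
python3 - <<'E'
from h import *
o=telemetry.get_obs(); print(o["tool_pos"],o["tool_rot"],o["qpos"])
p=cam("wrist"); save(p,"w4.png",s=1.4)
for x,y in((.622,-.05),(.626,-.048)):
  a=np.linspace(0,2*np.pi,73); c=np.array([proj(p,(x+.027*np.cos(t),y+.027*np.sin(t),.073))*1.4 for t in a]); print(x,y,c.min(0),c.max(0))
E
```

```text
[ 0.62305735 -0.04827373  0.19901531] [-1.79961546e+02 -1.15728440e-02  8.60137400e+01] [ 45.99173265  26.93595915 -58.23433688  88.30349211  23.18592878
  77.79447365 -18.40147131]
0.622 -0.05 [339.82802837 248.91970752] [431.36958769 337.13894474]
0.626 -0.048 [346.27036999 244.99993437] [438.01777279 333.60571996]
```

View pics/w4.png

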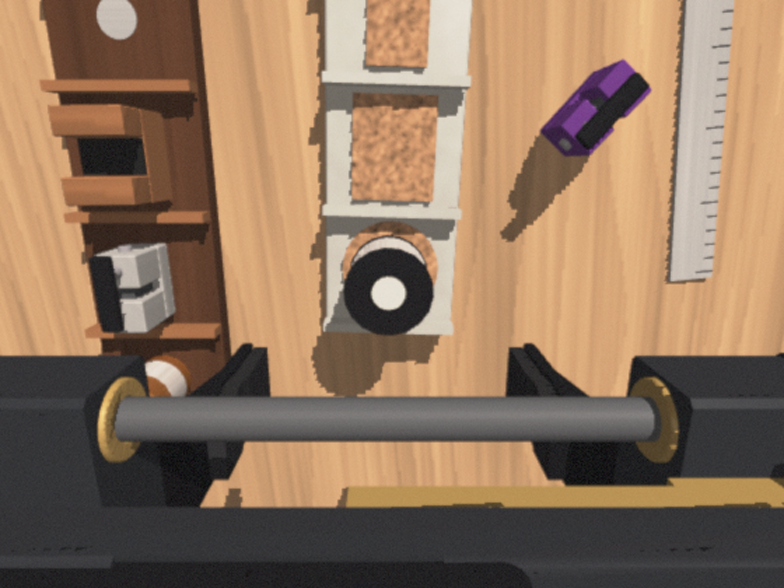

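Request:
{"op": "drive_tool", "data": {"angular": [[0, 0, 0], [0, 0, 0], [0, 0, 0], [0, 0, 0], [0, 0, 0], [0, 0, 0], [0, 0, 0], [0, 0, 0], [0, 0, 0]], "delta_pos": [[0, 0, 2.5], [0, 0, 2.5], [0, 0, 2.5], [0, 0, 2.5], [0, 0, 2.5], [0, 0, 2], [0, 0, 1.25], [0, 0, 0], [0, 0, 0]], "gripper": [8.7, 8.7, 8.7, 8.7, 8.7, 8.7, 8.7, 8.7, 8.7]}}

```text
time_s: 26.55
tool_pos: [0.6241, -0.0492, 0.0425]
tool_rot: [179.9, 0.0, 86.0]
force: [0.5, -0.5, 0.4]
grip_width: 0.0873
grasp_force: 0.0
```

Request:
{"op": "drive_tool", "data": {"angular": [[0, 0, 0], [0, 0, 0], [0, 0, 0], [0, 0, 0], [0, 0, 0], [0, 0, 0], [0, 0, 0], [0, 0, 0], [0, 0, 0], [0, 0, 0], [0, 0, 0], [0, 0, 0], [0, 0, 0], [0, 0, 0], [0, 0, 0], [0, 0, 0]], "delta_pos": [[0, 0, 0], [0, 0, 0], [0, 0, 0], [0, 0, 0], [0, 0, 0], [0, 0, 0], [0, 0, 0], [0, 0, 0], [0, 0, -0.8], [0, 0, -1.5], [0, 0, -2.5], [0, 0, -2.5], [0, 0, -2.5], [0, 0, -1.5], [0, 0, 0], [0, 0, 0]], "gripper": [4, 4, 4, 4, 4, 4, 4, 4, 4, 4, 4, 4, 4, 4, 4, 4], "squeeze": 25}}

```text
time_s: 28.15
tool_pos: [0.6236, -0.0496, 0.1543]
tool_rot: [-180.0, 0.0, 85.9]
force: [-0.8, -0.3, -1.2]
grip_width: 0.0535
grasp_force: 25.0
```

Request:
{"op": "drive_tool", "data": {"angular": [[0, 0, 0], [0, 0, 0], [0, 0, 0], [0, 0, 0], [0, 0, 0], [0, 0, 0], [0, 0, 0], [0, 0, 0], [0, 0, 0], [0, 0, 0], [0, 0, 0]], "delta_pos": [[1.13, -1.18, 0], [2.27, -2.37, 0], [2.27, -2.37, 0], [2.27, -2.37, 0], [2.27, -2.37, 0], [2.27, -2.37, 0], [2.27, -2.37, 0], [1.13, -1.19, 0], [0, 0, 0], [0, 0, 0], [0, 0, 0]], "gripper": [4, 4, 4, 4, 4, 4, 4, 4, 4, 4, 4]}}

```text
time_s: 29.25
tool_pos: [0.4706, 0.1191, 0.1544]
tool_rot: [180.0, -0.0, 85.8]
force: [0.0, -0.4, -0.4]
grip_width: 0.0536
grasp_force: 25.0
```

Request:
{"op": "drive_tool", "data": {"angular": [[0, 0, 0], [0, 0, 0], [0, 0, 0], [0, 0, 0], [0, 0, 0], [0, 0, 0], [0, 0, 0], [0, 0, 0]], "delta_pos": [[0, 0, 2], [0, 0, 3], [0, 0, 3], [0, 0, 2], [0, 0, 1], [0, 0, 0.4], [0, 0, 0], [0, 0, 0]], "gripper": [4, 4, 4, 4, 4, 4, 4, 4]}}

```text
time_s: 30.05
tool_pos: [0.4706, 0.1208, 0.0414]
tool_rot: [179.9, -0.0, 85.9]
force: [0.3, -0.4, -0.4]
grip_width: 0.0537
grasp_force: 25.0
```

Release, rise, then move aside so that the tray can be checked.

Request:
{"op": "drive_tool", "data": {"angular": [[0, 0, 0], [0, 0, 0], [0, 0, 0], [0, 0, 0], [0, 0, 0], [0, 0, 0], [0, 0, 0], [0, 0, 0], [0, 0, 0], [0, 0, 0], [0, 0, 0], [0, 0, 0], [0, 0, 0]], "delta_pos": [[0, 0, 0.15], [0, 0, 0], [0, 0, 0], [0, 0, 0], [0, 0, 0], [0, 0, 0], [0, 0, 0], [0, 0, -1.5], [0, 0, -3], [0, 0, -4], [0, 0, -4], [0, 0, -4], [0, 0, -4]], "gripper": [4, 4, 8, 8, 8, 8, 8, 8, 8, 8, 8, 8, 8]}}

```text
time_s: 31.35
tool_pos: [0.4693, 0.1216, 0.2462]
tool_rot: [180.0, 0.0, 86.0]
force: [1.1, -0.9, 0.4]
grip_width: 0.08
grasp_force: 0.0
```

Request:
{"op": "drive_tool", "data": {"angular": [[0, 0, 0], [0, 0, 0], [0, 0, 0], [0, 0, 0], [0, 0, 0], [0, 0, 0], [0, 0, 0], [0, 0, 0], [0, 0, 0], [0, 0, 0], [0, 0, 0]], "delta_pos": [[-4, 0, 0], [-4, 0, 0], [-4, 0, 0], [-4, 0, 0], [-4, 0, 0], [-4, 0, 0], [-4, 0, 0], [-4, 0, 0], [-4, 0, 0], [0, 0, 0], [0, 0, 0]], "gripper": [8, 8, 8, 8, 8, 8, 8, 8, 8, 8, 8]}}

```text
time_s: 32.45
tool_pos: [0.4441, -0.2384, 0.2446]
tool_rot: [180.0, -0.1, 85.9]
force: [-0.4, 1.1, 0.0]
grip_width: 0.0799
grasp_force: 0.0
```

```bash
python3 - <<'E'
from h import *
p=cam("top"); save(p,"t5.png",(160,150,360,300),4)
for t,z in dict(reel_mid=.07,bottle_mid=.09,clamp_mid=.07,block_mid=.068).items():
    for r in models.search_frame(p,t)[:3]: print(t,round(r["p"],2),np.round(r["centre"],1),np.round(ray(p,r["centre"],z),3))
p=cam("side"); save(p,"s5.png",(230,180,410,310),4)
E
```

```text
reel_mid 0.71 [238.5 267.8] [0.468 0.12  0.07 ]
bottle_mid 0.71 [323.7 278.4] [ 0.443 -0.112  0.09 ]
bottle_mid 0.55 [140.8 284.4] [0.418 0.381 0.09 ]
clamp_mid 0.74 [174.4 211.5] [0.622 0.304 0.07 ]
clamp_mid 0.69 [270.1 169.1] [0.747 0.039 0.07 ]
clamp_mid 0.65 [296.9 275.5] [ 0.45 -0.04  0.07]
block_mid 0.57 [270.5 268.5] [0.468 0.032 0.068]
```

View pics/t5.png

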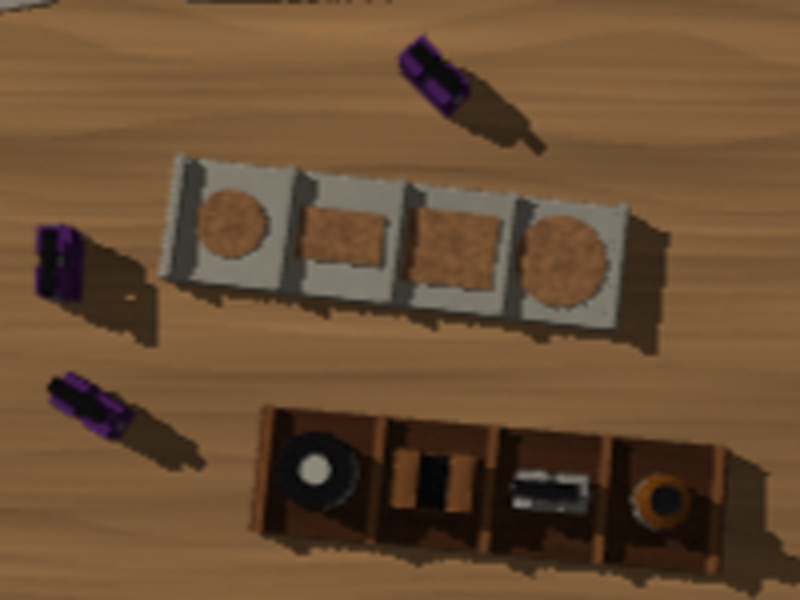

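View pics/s5.png

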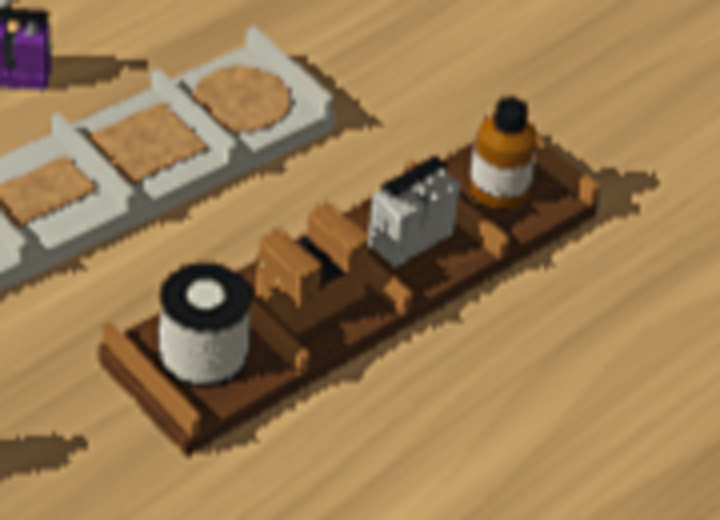

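All four stand upright, each centred in its mirrored bay. In the top crop the reel is at (315,470), the frame rest at (433,483), the clamp at (550,492) and the bottle at (663,500).

```bash
python3 -c "
from h import *
print(env.sign_off())"
```

```text
the job is handed in; nothing more can be done
None
```

The reel, frame rest, clamp and bottle now stand upright and released in the tray in reverse order. The job was handed in at about 32 s; the sign-off returned no verdict, so I only have the last pictures to go by, and they show all four on their bays.

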